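# Set the side stop and hold a bearing block in the corner nest

## Task

Turn the black bar knob so that its white pointer stands at the red mark on the dial, which sets the side stop, and let go of it. Then pick up the aluminium bearing block, set it flat on the nest's steel plate and press it squarely into the corner, its long side against the fixed brass fence and its short side against the brass side stop; finish while still holding it pressed firmly against both, with the pointer still at the red mark. Leave the other loose parts where they lie.

Things in the scene. Friction and masses are not known exactly. Their poses are not given: they have to be found in the camera images.
- nest: Corner nest fixed to the bench: dark steel plate 160 (x) x 170 (y) x 10 mm thick; origin at the centre of its underside. Brass fence along its +x side, movable brass side stop at its +y side, open to -x and -y. Beyond the plate at +y a green gearbox (90 x 100 x 38 mm tall, centre at y = +135 mm) carries the white dial and black bar knob. Yaw within 15 degrees.
- fence: Fixed brass fence on the plate: 16 (x) x 150 (y) x 14 mm tall, top 24 mm above the bench, axes as the nest's. Origin at the centre of its underside on the plate's top, 58 mm in +x and 10 mm in -y from the nest's origin. Its working face looks to -x, 8 mm in -x from its origin; it runs along y.
- side_stop: Brass side stop on the plate: 70 (x) x 14 (y) x 14 mm tall, axes as the nest's. Origin at the lower edge of the middle of its working face, which looks to -y; the stop lies on the +y side of it. The dial slides it 5 mm towards -y per rad clockwise; at the red mark its face is 48.5 mm in +y from the nest's origin. A push over about 35 N on it turns the dial back.
- dial (a joint): Angle of the bar knob in rad, growing clockwise seen from above; 0 where the pointer is at the long black tick (nest's -x direction), 1.3 at the red mark. Stiff (about 0.2 N m), stays where left, turns well over half a turn either way; starts 0.6 to 1.3 rad anticlockwise of the red mark.
- dial_grip (a point): Point on the knob's upright axis, 57 mm above the bench. The knob is a black upright bar 50 long x 12 wide x 24 mm tall, top 67 mm above the bench, on a disc 36 mm wide and 4 mm thick; dial face 38 mm above the bench. Site x runs along the bar, the pointer end at -x. Grip the bar across its 12 mm width.
- dial_pointer (a point): Pointer end of the white line on top of the bar, 25 mm from the axis.
- red_mark (a point): Middle of the long red tick on the white dial, 35 mm from the knob's axis.
- block: Aluminium bearing block, 44 (x) x 60 (y, long) x 56 mm tall, about 0.4 kg, a round brass bush in its top; origin at the centre of its underside. It starts upright on the bare bench, in one of three places shared with the ring and the spacer. Either way round (half turn) is good in the nest.
- locking_ring: Bystander: steel locking ring, 68 mm across, 18 mm tall, lying flat; origin at the centre of its underside.
- spacer: Bystander: upright bone-coloured tube spacer, 40 mm across, 50 mm tall; origin at the centre of its underside.
- rotor_head: Bystander: brass rotor head, 100 mm across, 56 mm tall, at the back of the bench; origin at the centre of its underside.
- tommy_bar: Bystander: iron tommy bar 160 x 10 x 10 mm lying along its x at the back left; origin at the centre of its underside.
Mind the look-alikes: they are no part of the job. Leave any green look-alike of the block alone.

How it is judged (in metres and radians):
On the way, in this order (a step that is already met when the one before it is completed fails the run):
1. the dial is set to the red mark and the knob let go, the block not yet in the nest (value of joint dial between 1.2 and 1.4 rad and contact force between the fingers and dial below 0.1 N and horizontal distance between block and nest above 0.15 m), for 0.2 s.
2. the block is held flat in the corner, pressed against fence and side stop (value of joint dial between 1.2 and 1.4 rad and contact force between block and fence above 1 N and contact force between block and side_stop above 1 N and contact force between block and the fingers above 0.5 N and angle between the y axis of block and the y axis of fence, either way round below 0.06 rad and angle between block's own z axis and vertical below 0.06 rad and z of block in the frame of nest between 0.007 and 0.013 m and x of block in the frame of fence between -0.034 and -0.026 m and y of block in the frame of side_stop between -0.035 and -0.026 m), for 0.3 s.
At the end, for the whole second after the job is handed in: Fingers still on the block; block on the plate (3 mm; upright and square to the fence within 0.06 rad), touching the working faces of fence and side stop with over 1 N each; dial within 0.1 rad of the red mark (all of step 2); the arm keeps its last pose, push and grip.
It fails at once if the steel locking ring is moved more than 30 mm (distance of locking_ring from where it was at the start of the episode above 0.03 m).
It fails at once if the bone tube spacer is moved more than 30 mm (distance of spacer from where it was at the start of the episode above 0.03 m).
It fails at once if the brass rotor head is moved more than 30 mm (distance of rotor_head from where it was at the start of the episode above 0.03 m).
It fails at once if the iron tommy bar is moved more than 30 mm (distance of tommy_bar from where it was at the start of the episode above 0.03 m).
It also fails if it takes over 72 s, if anything falls off the work surface, if the arm or the gripper's body presses on something with over 40 N, if the wrist force passes 120 N, or if a joint passes its speed limit or range.

## Robot

A 6-joint arm with a two-finger parallel gripper is mounted at the origin on the work surface. World frame = base frame: x ahead of the robot, y to its left, z up, the work surface at z = 0. Lengths are in mm, angles in rad, forces in N, time in s.
With the tool pointing down it reaches from about 350 to 975 mm from the base axis. Payload 7.1 kg.
Tool frame: the origin (TCP) lies midway between the tips of the shut fingers; the grasp point (between the pads) lies 19 mm behind it (ctrl.grasp_offset is the distance from the TCP to the grasp point, in mm); z points along the fingers, y is the line along which they close (so a half turn about z gives the same grasp; the last joint's range is limited). The gripper opens to 88 mm and grips with 3 to 60 N. Pads are 20 mm wide; open, the fingers measure 115 mm over their backs; the gripper's body (75 mm by 178 mm) begins 61 mm behind the grasp point.
Start: joints at [1.152, 0.423, 1.63, -0, 1.089, -0.019], TCP at [243.239, 575.708, 222.675] pointing down, gripper open.
Joint ranges: [-3, 3], [-0.9, 2.11], [0.09, 2.58], [-1.31, 4.45], [0.11, 2.69], [-2.54, 2.54]. Speed limits (rad/s): [2.39, 2.39, 3.01, 3.14, 3.14, 3.14].

## Interface

Orientations are given as a rotation vector (axis times angle).
In Python, from workcell import ctrl gives the robot as it stands. The module is installed in compiled form; this text tells all that it offers.
- The arm moves only by the tool servo_tool, never from a script. Its argument "rows" is a list of rows, each a list of 7 numbers: the turn, a rotation vector about the tool's x, y, z as a fraction of full scale, then the shift along the tool's x, y, z as a fraction of full scale, then the finger opening in mm, from 0 to 87.8. A call has 1 to 10 rows; each row is the pose to reach, as a shift and turn from the pose commanded when the call began, along the tool's axes at that moment; what a row does not reach only later rows make up. Full scale, the value 1, is 20 cm for a shift and 1.5 rad for a turn. A row lasts 1/8 s, in which the tool goes at most 62.5 mm and 10.7 degrees, less where a joint would pass 70% of its speed; a pose out of reach is approached as far as the arm can. A call with a number of a shift or a turn outside -1 to 1 is refused whole. A call with a gripper value outside its range is refused whole. The fingers move at their own pace and stop on an object; the grip force is fixed at half the most. Time passes only in rows, so rows that repeat a pose let the fingers close. It gives the time, the measured TCP pose, the force, the opening and the grip force at its end, in the units of the state.
- ctrl.get_obs(): the state, without advancing time (a new reading comes with each control period).
- ctrl.get_image(name): name is "scene" or "top" or "wrist"; returns (picture, depth): 400x640x3 uint8, red, green, blue; 400x640 float32, mm along the optical axis (not along the pixel's ray), 0 where there is no reading.
- ctrl.camera_info(name): a dict with "intrinsics" (3x3 intrinsics, pixels), "R" (3x3) and "t" (3): a world point X has camera coordinates R X + t. Camera axes: x right, y down, z forward; pixel columns grow to the right and rows downward; lengths in mm; the calibration is good to about 2 mm. A picture is of the moment at which its call begins: read the wrist's pose just before it. camera_info takes no time and is no camera call; for the wrist camera it gives the pose at the moment of the call.
- ctrl.close_job(): hands the job in; it is judged then, once.
The state is a dict: "t": time; "qpos": joint angles; "qvel": joint speeds; "joint_torque": joint torques, N m; "ee_pos": TCP position; "orientation": TCP orientation; "ft_force": force on the tool from outside, world axes, zero at the start; "moment": the same for the moment, N m; "width": finger opening in mm; "grasp_force": force on a finger pad.
Only numpy, scipy, OpenCV 4.12 (cv2) and the standard library are available. Lean on these libraries where they do the work, as an engineer would, in place of code of your own. Each camera call takes 0.05 s, during which the arm holds its last target. There are 200 camera calls.

## Working session

There is one attempt and no reset: what is moved stays moved. The work goes in short steps, Python scripts to look and compute and a tool call to move; the robot and the scene stay as the last step left them, time stands still between calls to the robot, and variables do not carry over. Pictures are saved under pics/ and viewed, at most 10 in all, crops included, and the job is handed in when it is done.

Besides the shell and the picture viewer there is one more tool, called after "Emit:" as a command line: name --pt "numbers of a row" for each row, then --argument value for the rest. servo_tool: Moves the arm, as the interface text tells. Its arguments: {"type":"object","properties":{"rows":{"type":"array","items":{"type":"array","items":{"type":"number"}}}},"required":["rows"]}

```bash
mkdir -p pics
cat > h.py <<'E'
import numpy as np,cv2
from workcell import ctrl
def grab(n):
    ci=ctrl.camera_info(n); im,d=ctrl.get_image(n); return im,d,ci
def save(p,im,s=1): cv2.imwrite(p,cv2.resize(im[:,:,::-1],None,fx=s,fy=s))
def ray(ci,u,v,z):
    K,R,t=[np.array(ci[k]) for k in('intrinsics','R','t')]
    c=-R.T@t; d=R.T@np.linalg.solve(K,[u,v,1]); return c+d*(z-c[2])/d[2]
def proj(ci,X):
    K,R,t=[np.array(ci[k]) for k in('intrinsics','R','t')]
    p=K@(R@np.array(X)+t); return p[:2]/p[2]
E
python3 - <<'E'
from h import *
np.set_printoptions(precision=3,suppress=True)
for n in('top','scene'):
    im,d,ci=grab(n); save(f'pics/{n}1.png',im); np.savez(f'{n}1.npz',im=im,d=d,**ci)
    print(n,ci)
o=ctrl.get_obs();print(o['ee_pos'],o['orientation'],o['t'],o['ft_force'],ctrl.grasp_offset)
E
```

```text
top {'intrinsics': array([[511.974,   0.   , 324.493],
       [  0.   , 511.974, 212.554],
       [  0.   ,   0.   ,   1.   ]]), 'R': array([[ 0.025, -1.   ,  0.018],
       [-0.995, -0.027, -0.095],
       [ 0.095, -0.015, -0.995]]), 't': array([ -75.261,  532.283, 1567.286])}
scene {'intrinsics': array([[459.402,   0.   , 313.965],
       [  0.   , 459.402, 196.803],
       [  0.   ,   0.   ,   1.   ]]), 'R': array([[ 0.408,  0.913, -0.015],
       [ 0.679, -0.314, -0.664],
       [-0.61 ,  0.261, -0.748]]), 't': array([-147.773, -332.   , 1474.354])}
[243.051 575.256 221.99 ] [-0.624 -3.079  0.002] 0.1 [0.003 0.241 0.284] 18.700000000000003
```

View pics/top1.png

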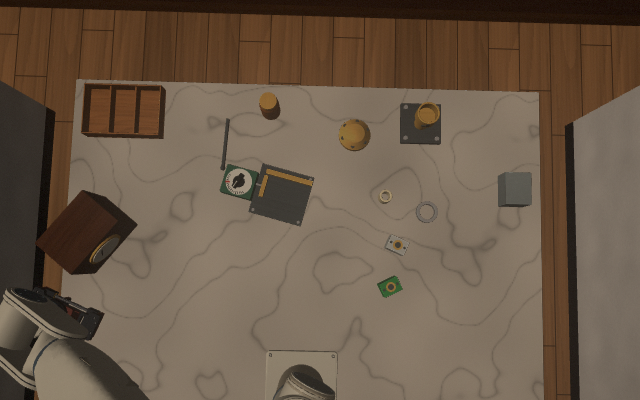

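View pics/scene1.png

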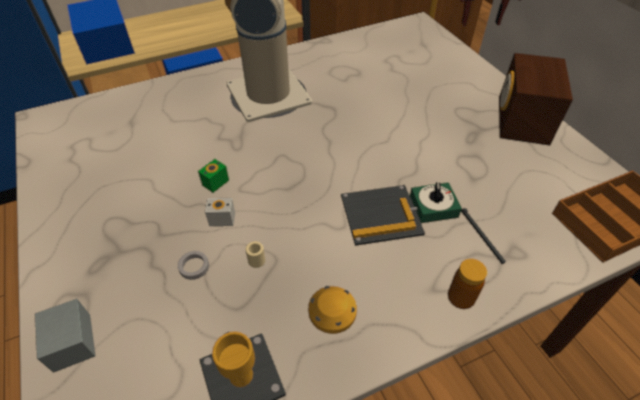

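The top view shows the dial and gearbox at (239,181) and the nest plate at (282,194). Candidates for the block are the silver block with a brass bush at (397,244), the green look-alike at (390,287), the plain grey cube at (515,189, far too large) and the bone spacer at (385,196). I choose the silver one at (397,244) and check it in a close crop alongside the dial.

Run:
```python
from h import *
np.set_printoptions(precision=1,suppress=True)
z=dict(np.load('top1.npz')); im=z['im']
a=cv2.resize(im[155:235,215:320],None,fx=4,fy=4,interpolation=cv2.INTER_CUBIC)
b=cv2.resize(im[225:305,370:420],None,fx=4,fy=4,interpolation=cv2.INTER_CUBIC)
save('pics/c1.png',np.hstack([a,b]))
hsv=cv2.cvtColor(im,cv2.COLOR_RGB2HSV)
def blob(m,box,zz,nm):
    u0,v0,u1,v1=box; k=np.zeros(m.shape,np.uint8); k[v0:v1,u0:u1]=m[v0:v1,u0:u1]
    c=max(cv2.findContours(k,0,2)[0],key=cv2.contourArea); r=cv2.minAreaRect(c)
    P=np.array([ray(z,u,v,zz)[:2] for u,v in cv2.boxPoints(r)]); 
    e=P[1]-P[0];f=P[2]-P[1]
    print(nm,cv2.contourArea(c),r,'ctr',P.mean(0),'sides',np.hypot(*e),np.degrees(np.arctan2(e[1],e[0])),np.hypot(*f),np.degrees(np.arctan2(f[1],f[0])))
H,S,V=[hsv[...,i].astype(int) for i in range(3)]
print('blk px',hsv[240,390],hsv[238,405],'bench',hsv[260,360],'plate',hsv[205,270],'fence',hsv[178,290],'green',hsv[193,226],'tick',hsv[181,239])
top=z['d']; 
# height map
vv,uu=np.mgrid[:400,:640]
K,R,t=z['intrinsics'],z['R'],z['t']
X=np.linalg.inv(K)@np.stack([uu.ravel(),vv.ravel(),np.ones(uu.size)])*top.ravel()
W=(R.T@(X-t[:,None])).T.reshape(400,640,3); np.save('W.npy',W)
hz=W[...,2]
blob(((hz>47)&(hz<65)).astype(np.uint8),(375,225,420,265),56,'block')
blob(((V<90)&(S<90)).astype(np.uint8),(245,160,320,228),10,'plate')
blob(((hz>32)&(hz<46)).astype(np.uint8),(215,160,262,205),38,'gearbox')
blob(((H>10)&(H<30)&(S>130)).astype(np.uint8),(262,165,318,190),24,'fence')
blob(((hz>60)&(hz<72)).astype(np.uint8),(215,160,262,205),67,'knob')
```

```text
blk px [ 19  43 132] [ 15  61 129] bench [ 17  60 131] plate [18 43 60] fence [ 17 156 139] green [40 49 47] tick [18 73 42]
block 262.0 ((396.9471740722656, 244.5419921875), (20.177677154541016, 14.559342384338379), 25.016895294189453) ctr [ 439.3 -283.9] sides 44.52703523392727 -24.19397844647857 61.26146507647897 -113.62706031762202
plate 2509.0 ((274.03118896484375, 192.3887176513672), (68.52452087402344, 50.65190505981445), 15.64224624633789) ctr [595.5  98.7] sides 160.55365988496035 -13.191866071704009 217.04496054593557 -104.21685447665757
gearbox 869.5 ((238.784423828125, 181.3853302001953), (32.56609344482422, 29.213703155517578), 16.699241638183594) ctr [622.9 206.5] sides 91.02700329472286 -14.040629537887073 101.3190384932269 -105.27185347635586
fence 197.0 ((288.759765625, 176.8542938232422), (47.53089141845703, 5.204331398010254), 15.708637237548828) ctr [643.6  53.2] sides 16.462613653272204 -13.478284691333629 149.07882995781748 -104.28020656669376
knob 43.0 ((237.33221435546875, 179.88255310058594), (4.3419294357299805, 16.13886833190918), 34.99201965332031) ctr [622.8 206.6] sides 49.0793589557863 -32.499646010016356 13.323512675468884 -123.54658001212655
```

View pics/c1.png

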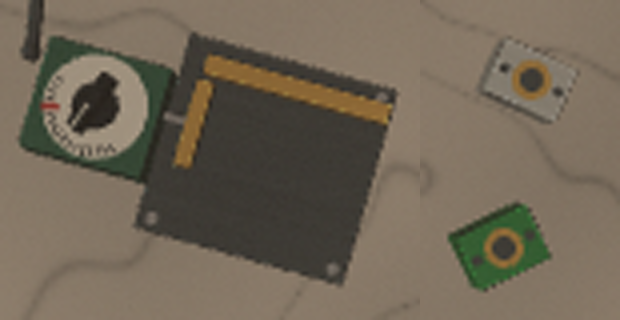

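The crop confirms the silver block with a brass bush at top-view pixel (397,244); the green one is the decoy. The pointer points lower-left at about (235,185), and the red tick is at the dial's left. Next I go above the knob.

```bash
cat >> h.py <<'E'
from scipy.spatial.transform import Rotation as Ro
def plan(pos,yaw):
    """fractions for pose: TCP pos, tool x axis heading yaw (deg), pointing down"""
    o=ctrl.get_obs(); R0=Ro.from_rotvec(o['orientation']).as_matrix()
    c,s=np.cos(np.radians(yaw)),np.sin(np.radians(yaw))
    R1=np.array([[c,s,0],[s,-c,0],[0,0,-1.]])
    rv=Ro.from_matrix(R0.T@R1).as_rotvec()/1.5
    sh=R0.T@(np.array(pos)-o['ee_pos'])/200
    print('turn',rv.round(4),'shift',sh.round(4),'yaw now',np.degrees(np.arctan2(R0[1,0],R0[0,0])).round(2),'ee',np.round(o['ee_pos'],1),'q',np.round(o['qpos'],2),'t',round(o['t'],2),'F',np.round(o['ft_force'],1),'w',round(o['width'],1))
E
python3 - <<'E'
from h import *
plan((330,400,220),155)
plan((623,206.6,190),147)
W=np.load('W.npy');print(W[232,60:140:10].round(),W[195,90].round())
E
```

```text
turn [-0.0009  0.      0.0243] shift [-0.7415 -0.6379  0.0108] yaw now 157.09 ee [243.1 575.3 222. ] q [ 1.15  0.42  1.63 -0.    1.09 -0.02] t 0.1 F [0.  0.2 0.3] w 87.9
turn [-9.000e-04  1.000e-04  1.174e-01] shift [-2.4674 -0.9582  0.1613] yaw now 157.09 ee [243.1 575.3 222. ] q [ 1.15  0.42  1.63 -0.    1.09 -0.02] t 0.1 F [0.  0.2 0.3] w 87.9
[[447. 684. 157.]
 [447. 654. 162.]
 [448. 630. 154.]
 [449. 599. 161.]
 [449. 571. 160.]
 [451. 547. 150.]
 [454. 544.  85.]
 [459. 541.  12.]] [554. 609. 153.]
```

Emit:
servo_tool --pt "0 0 0 -0.3 -0.2 0 60" --pt "0 0 0.02 -0.6 -0.4 0 60" --pt "0 0 0.04 -0.8 -0.5 0 60" --pt "0 0 0.06 -1 -0.6 0 60" --pt "0 0 0.06 -1 -0.6 0 60"

```text
t: 0.72
ee_pos: [382.2, 385.1, 222.5]
orientation: [-0.768, -3.046, 0.001]
ft_force: [0.1, -0.3, 1.0]
width: 60.0
grasp_force: 0.0
```

Emit:
servo_tool --pt "0 0 0.02 -0.3 -0.1 0 60" --pt "0 0 0.04 -0.6 -0.2 0.05 60" --pt "0 0 0.05 -0.9 -0.3 0.1 60" --pt "0 0 0.05 -1 -0.3 0.1 60" --pt "0 0 0.05 -1 -0.3 0.1 60"

```text
t: 1.35
ee_pos: [529.7, 240.6, 202.4]
orientation: [-0.877, -3.016, -0.0]
ft_force: [-0.3, 0.2, 0.1]
width: 60.0
grasp_force: 0.0
```

Run:
```python
from h import *
plan((623,206.6,180),147)
```

```text
turn [ 0.0001 -0.0003  0.0066] shift [-0.485   0.1067  0.1119] yaw now 147.57 ee [529.7 240.6 202.4] q [ 0.41  0.38  1.74  0.    1.01 -0.6 ] t 1.35 F [-0.3  0.2  0.1] w 60.0
```

Emit:
servo_tool --pt "0 0 0 -0.25 0.05 0.05 60" --pt "0 0 0 -0.485 0.107 0.11 60" --pt "0 0 0 -0.485 0.107 0.11 60" --pt "0 0 0 -0.485 0.107 0.11 60"

```text
t: 1.85
ee_pos: [620.9, 208.0, 180.5]
orientation: [-0.873, -3.017, 0.0]
ft_force: [0.2, 0.4, -0.1]
width: 60.4
grasp_force: 0.0
```

Run:
```python
from h import *
im,d,ci=grab('wrist'); save('pics/w1.png',im); np.savez('w1.npz',im=im,d=d,**ci)
plan((622.8,206.6,180),147)
print(ci, [proj(ci,p).round() for p in [(622.8,206.6,67),(589.6,75.7,10)]])
```

```text
turn [-0.0003 -0.0006  0.0086] shift [-0.012  -0.0007  0.004 ] yaw now 147.74 ee [620.8 208.  180.8] q [ 0.3   0.51  1.59  0.    1.04 -0.7 ] t 1.9 F [0.5 0.6 0.1] w 59.9
{'intrinsics': array([[325.28397644,   0.        , 320.59147552],
       [  0.        , 325.28397644, 202.22486226],
       [  0.        ,   0.        ,   1.        ]]), 'R': array([[ 0.53458357,  0.84511457, -0.00132868],
       [ 0.81292005, -0.5137876 ,  0.27419574],
       [ 0.23104416, -0.14766065, -0.96167298]]), 't': array([-508.81754271, -419.57107823,  237.64331795])} [array([319., 201.]), array([201., 224.])]
```

View pics/w1.png

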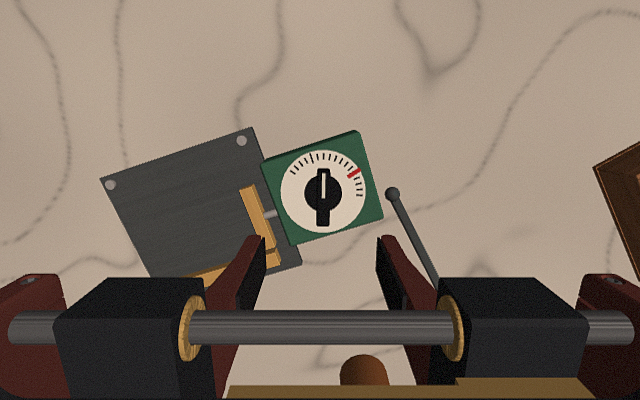

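The wrist view shows the knob bar standing upright in the image from (323,168, white pointer end) to (323,226). The red tick is at (353,173) and the long black zero tick at (312,157).

Run:
```python
from h import *
np.set_printoptions(precision=1,suppress=True)
z=dict(np.load('w1.npz')); im=z['im'].astype(int); g=im.sum(2)
# dial white disc
sub=np.zeros((400,640),np.uint8); sub[145:240,275:375]=((im.min(2)>110))[145:240,275:375]
sub=cv2.morphologyEx(sub,cv2.MORPH_CLOSE,np.ones((9,9),np.uint8))
c=max(cv2.findContours(sub,0,2)[0],key=cv2.contourArea); h=cv2.convexHull(c)
P=np.array([ray(z,u,v,38)[:2] for u,v in h[:,0]]).astype(np.float32); e=cv2.fitEllipse(P); C=np.array(e[0]);print('dial',e)
d=z['d']; vv,uu=np.mgrid[:400,:640]
X=np.linalg.inv(z['intrinsics'])@np.stack([uu.ravel(),vv.ravel(),np.ones(uu.size)])*d.ravel()
hz=(z['R'].T@(X-z['t'][:,None]))[2].reshape(400,640)
m=np.zeros((400,640),np.uint8); m[145:240,290:355]=((hz>60)&(hz<75))[145:240,290:355]
c=max(cv2.findContours(m,0,2)[0],key=cv2.contourArea)
P=np.array([ray(z,u,v,67)[:2] for u,v in c[:,0]]).astype(np.float32); r=cv2.minAreaRect(P);B=cv2.boxPoints(r);print('bar',r)
l=max([(B[1]-B[0]),(B[2]-B[1])],key=np.linalg.norm);a0=np.degrees(np.arctan2(l[1],l[0]))%180;print('bar heading',a0)
w=np.argwhere((g>400)&(m>0))[:,::-1];Q=np.array([ray(z,u,v,67)[:2] for u,v in w]).astype(np.float32)
f=cv2.fitLine(Q,cv2.DIST_L2,0,.01,.01).ravel();print('white line',len(w),np.degrees(np.arctan2(f[1],f[0]))%180,Q.mean(0))
rd=np.argwhere((im[...,0]>120)&(im[...,1]<80)&(np.abs(uu-350)<20)&(np.abs(vv-173)<15))[:,::-1]
Q=np.array([ray(z,u,v,38)[:2] for u,v in rd]).mean(0); q=Q-C;print('red',len(rd),Q,np.hypot(*q),np.degrees(np.arctan2(q[1],q[0])))
gr=np.zeros((400,640),np.uint8); gr[120:250,255:390]=((im[...,1]>im[...,0]+15)&(im[...,1]>im[...,2]))[120:250,255:390]
c=max(cv2.findContours(gr,0,2)[0],key=cv2.contourArea)
P=np.array([ray(z,u,v,38)[:2] for u,v in c[:,0]]).astype(np.float32); print('gear',cv2.minAreaRect(P))
```

```text
dial ((625.2527465820312, 222.0874786376953), (107.57971954345703, 135.61807250976562), 98.81080627441406)
bar ((623.1243896484375, 210.28079223632812), (11.913579940795898, 50.289329528808594), 56.80134963989258)
bar heading 146.80135
white line 75 147.80228 [612.5 217.2]
red 52 [623.5 244.8] 22.792472326761793 94.3796670550492
gear ((622.0416259765625, 210.5897979736328), (98.44884490966797, 90.78971099853516), 75.91641235351562)
```

Run:
```python
from h import *
plan((623,209,47),147.2)
```

```text
turn [-0.0003 -0.0006  0.0063] shift [-0.007   0.0103  0.669 ] yaw now 147.74 ee [620.8 208.  180.8] q [ 0.3   0.51  1.59  0.    1.04 -0.7 ] t 1.9 F [0.5 0.6 0.1] w 59.9
```

Emit:
servo_tool --pt "0 0 0.006 -0.007 0.01 0.2 50" --pt "0 0 0.006 -0.007 0.01 0.4 50" --pt "0 0 0.006 -0.007 0.01 0.6 50" --pt "0 0 0.006 -0.007 0.01 0.665 50" --pt "0 0 0.006 -0.007 0.01 0.665 50" --pt "0 0 0.006 -0.007 0.01 0.665 50"

```text
t: 2.65
ee_pos: [625.6, 208.1, 49.6]
orientation: [0.888, 3.011, 0.002]
ft_force: [0.1, -1.4, 0.3]
width: 50.1
grasp_force: 0.0
```

Emit:
servo_tool --pt "0 0 0 0 0 0 20" --pt "0 0 0 0 0 0 14" --pt "0 0 0 0 0 0 11" --pt "0 0 0 0 0 0 8" --pt "0 0 0 0 0 0 8" --pt "0 0 0 0 0 0 8"

```text
t: 3.4
ee_pos: [625.0, 207.7, 47.8]
orientation: [0.889, 3.013, 0.001]
ft_force: [1.0, 2.9, -0.3]
width: 11.9
grasp_force: 30.0
```

Emit:
servo_tool --pt "0 0 0.08 0 0 0 8" --pt "0 0 0.16 0 0 0 8" --pt "0 0 0.25 0 0 0 8" --pt "0 0 0.34 0 0 0 8" --pt "0 0 0.43 0 0 0 8" --pt "0 0 0.52 0 0 0 8" --pt "0 0 0.6 0 0 0 8" --pt "0 0 0.66 0 0 0 8" --pt "0 0 0.66 0 0 0 8" --pt "0 0 0.66 0 0 0 8"

```text
t: 4.65
ee_pos: [623.3, 206.8, 47.7]
orientation: [-2.213, -2.228, 0.004]
ft_force: [-4.5, -1.1, 5.3]
width: 11.8
grasp_force: 30.0
```

Run:
```python
from h import *
plan((623,209,47),90.3);o=ctrl.get_obs();print(o['moment'])
```

```text
turn [-0.002   0.0007  0.001 ] shift [ 0.011  -0.0014  0.0036] yaw now 90.39 ee [623.3 206.8  47.7] q [ 0.3   0.69  1.64 -0.    0.82  0.3 ] t 4.65 F [-4.5 -1.1  5.3] w 11.8
[-0.19235254  0.82345361 -0.12986759]
```

Emit:
servo_tool --pt "0 0 0 0 0 0 50" --pt "0 0 0 0 0 0 50" --pt "0 0 0 0 0 0 50" --pt "0 0 0 0 0 -0.2 50" --pt "0 0 0 0 0 -0.4 50" --pt "0 0 0 0 0 -0.66 50" --pt "0 0 0 0 0 -0.66 50" --pt "0 0 0 0 0 -0.66 50"

```text
t: 5.65
ee_pos: [624.3, 207.2, 179.2]
orientation: [-2.213, -2.229, 0.001]
ft_force: [0.5, -0.6, -1.2]
width: 49.9
grasp_force: 0.0
```

Run:
```python
from h import *
np.set_printoptions(precision=1,suppress=True)
im,d,ci=grab('wrist'); np.savez('w2.npz',im=im,d=d,**ci); save('pics/w2.png',im[110:270,200:440],3)
z=ci; im=im.astype(int); vv,uu=np.mgrid[:400,:640]
X=np.linalg.inv(z['intrinsics'])@np.stack([uu.ravel(),vv.ravel(),np.ones(uu.size)])*d.ravel()
hz=(z['R'].T@(X-np.array(z['t'])[:,None]))[2].reshape(400,640)
m=((hz>60)&(hz<75)&(abs(uu-322)<45)&(abs(vv-200)<45)).astype(np.uint8)
c=max(cv2.findContours(m,0,2)[0],key=cv2.contourArea)
P=np.array([ray(z,u,v,67)[:2] for u,v in c[:,0]]).astype(np.float32); r=cv2.minAreaRect(P);B=cv2.boxPoints(r)
l=max([(B[1]-B[0]),(B[2]-B[1])],key=np.linalg.norm);print('bar',r,np.degrees(np.arctan2(l[1],l[0]))%180)
rd=np.argwhere((im[...,0]>120)&(im[...,1]<80)&(abs(uu-322)<60)&(abs(vv-170)<60))[:,::-1]
Q=np.array([ray(z,u,v,38)[:2] for u,v in rd]); print('red',len(rd),Q.mean(0),Q.std(0))
q=Q.mean(0)-np.array(r[0]);print('red heading about bar',np.degrees(np.arctan2(q[1],q[0])),np.hypot(*q))
def rect(mask,zz,n):
    c=max(cv2.findContours(mask.astype(np.uint8),0,2)[0],key=cv2.contourArea)
    print(n,cv2.minAreaRect(np.array([ray(z,u,v,zz)[:2] for u,v in c[:,0]]).astype(np.float32)))
rect((im[...,1]>im[...,0]+15)&(im[...,1]>im[...,2])&(abs(vv-190)<90)&(abs(uu-320)<110),38,'gear')
H=cv2.cvtColor(im.astype(np.uint8),cv2.COLOR_RGB2HSV)
rect((H[...,0]>10)&(H[...,0]<30)&(H[...,1]>130)&(vv<280)&(hz>15)&(hz<30),24,'brass')
```

```text
bar ((624.017578125, 210.56741333007812), (49.76435852050781, 11.547338485717773), 89.99401092529297) 89.99395
red 56 [622.7 244.8] [1.  3.7]
red heading about bar 92.25840229625001 34.280712413135376
gear ((623.9412841796875, 211.47271728515625), (100.60006713867188, 88.48066711425781), 75.63895416259766)
brass ((614.07421875, 132.3412628173828), (17.78330421447754, 69.42034912109375), 76.04898071289062)
```

View pics/w2.png

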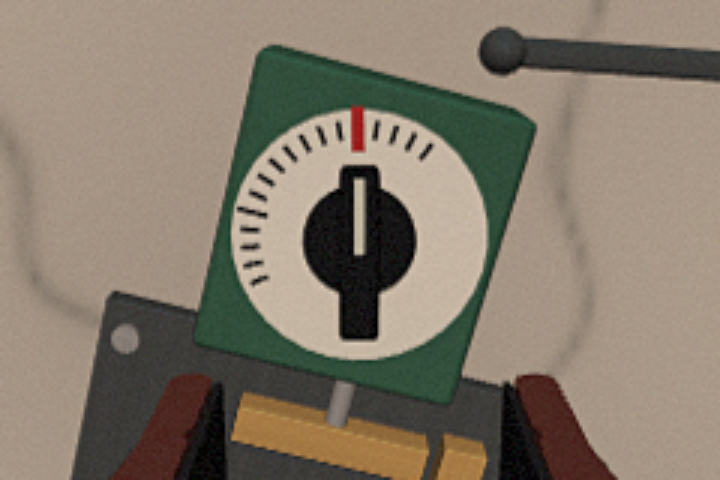

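The pointer (360,180–255 in the crop) sits at the red tick (357,128); I measure about 1–2° off, within tolerance. The knob is released. Now over to the block.

Emit:
servo_tool --pt "0 0 0.05 -0.25 -0.1 0 75" --pt "0 0 0.1 -0.5 -0.2 0 75" --pt "0 0 0.1 -0.75 -0.3 0 75" --pt "0 0 0.1 -1 -0.4 0 75" --pt "0 0 0.1 -1 -0.4 0 75"

```text
t: 6.32
ee_pos: [543.5, 4.2, 177.9]
orientation: [-2.376, -2.051, 0.006]
ft_force: [0.3, -0.1, 0.4]
width: 74.6
grasp_force: 0.0
```

Run:
```python
from h import *
plan((439.3,-283.9,180),66.1)
```

```text
turn [-0.0028  0.001   0.1802] shift [-1.5011 -0.3047 -0.0077] yaw now 81.59 ee [543.5   4.2 177.9] q [-0.01  0.37  1.84 -0.    0.94  0.13] t 6.33 F [ 0.3 -0.1  0.4] w 74.6
```

Emit:
servo_tool --pt "0 0 0.06 -0.25 -0.05 0 75" --pt "0 0 0.12 -0.5 -0.1 0 75" --pt "0 0 0.18 -0.75 -0.2 0 75" --pt "0 0 0.18 -1 -0.3 0 75" --pt "0 0 0.18 -1 -0.3 0 75"

```text
t: 6.95
ee_pos: [456.6, -184.1, 178.6]
orientation: [-2.631, -1.713, 0.002]
ft_force: [0.6, 0.1, 0.8]
width: 75.3
grasp_force: 0.0
```

Run:
```python
from h import *
plan((439.3,-283.9,180),66.1)
```

```text
turn [-0.0015  0.0001  0.0003] shift [-0.4914  0.1227 -0.0073] yaw now 66.12 ee [ 456.6 -184.1  178.6] q [-0.41  0.29  1.95 -0.    0.9   0.01] t 6.95 F [0.6 0.1 0.8] w 75.3
```

Emit:
servo_tool --pt "0 0 0 -0.25 0.06 0 75" --pt "0 0 0 -0.49 0.12 0 75" --pt "0 0 0 -0.49 0.12 0 75" --pt "0 0 0 -0.49 0.12 0 75"

```text
t: 7.45
ee_pos: [441.1, -280.6, 178.8]
orientation: [-2.628, -1.718, 0.0]
ft_force: [-0.5, 0.0, -0.1]
width: 75.0
grasp_force: 0.0
```

Run:
```python
from h import *
np.set_printoptions(precision=1,suppress=True)
im,d,ci=grab('wrist'); z=ci; save('pics/w3.png',im)
vv,uu=np.mgrid[:400,:640]
X=np.linalg.inv(z['intrinsics'])@np.stack([uu.ravel(),vv.ravel(),np.ones(uu.size)])*d.ravel()
W=(z['R'].T@(X-np.array(z['t'])[:,None])); hz=W[2].reshape(400,640)
p=proj(ci,(439.3,-283.9,56));print(p)
m=((hz>50)&(hz<63)&(abs(uu-p[0])<80)&(abs(vv-p[1])<70)).astype(np.uint8)
for c in cv2.findContours(m,0,2)[0]:
    if cv2.contourArea(c)>200:
        print(cv2.minAreaRect(np.array([ray(z,u,v,56)[:2] for u,v in c[:,0]]).astype(np.float32)))
plan((439.3,-283.9,26),66.1)
```

```text
[320.2 201. ]
((439.3073425292969, -281.7618103027344), (60.35875701904297, 43.771759033203125), 66.37732696533203)
turn [-0. -0.  0.] shift [-0.  -0.   0.8] yaw now 66.41 ee [ 441.1 -280.4  179. ] q [-0.6  0.3  1.9  0.   0.9 -0.2] t 7.5 F [0.6 0.2 0.8] w 74.9
```

View pics/w3.png

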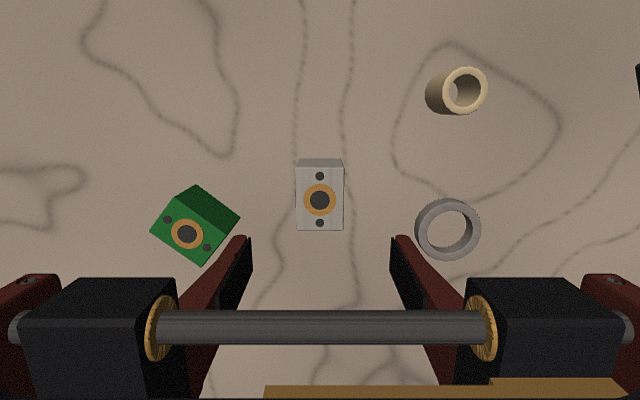

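The wrist view shows the silver block centred at (320,200) between the fingers, with the green one at (190,230), the ring at (447,228) and the spacer at (462,90) clear. Descending.

Emit:
servo_tool --pt "0 0 0 -0.013 -0.004 0.2 75" --pt "0 0 0 -0.013 -0.004 0.4 75" --pt "0 0 0 -0.013 -0.004 0.6 75" --pt "0 0 0 -0.013 -0.004 0.76 75" --pt "0 0 0 -0.013 -0.004 0.76 75" --pt "0 0 0 -0.013 -0.004 0.76 75"

```text
t: 8.25
ee_pos: [439.8, -283.5, 28.5]
orientation: [2.628, 1.72, 0.001]
ft_force: [0.2, 0.0, 0.6]
width: 75.2
grasp_force: 0.0
```

Emit:
servo_tool --pt "0 0 0 0 0 0 55" --pt "0 0 0 0 0 0 47" --pt "0 0 0 0 0 0 43" --pt "0 0 0 0 0 0 38" --pt "0 0 0 0 0 0 38" --pt "0 0 0 0 0 0 38"

```text
t: 9.0
ee_pos: [439.0, -284.1, 28.1]
orientation: [2.63, 1.719, -0.0]
ft_force: [-1.4, 0.5, 6.6]
width: 44.0
grasp_force: 30.0
```

Emit:
servo_tool --pt "0 0 0 0 0 -0.1 38" --pt "0 0 0 0 0 -0.25 38" --pt "0 0 0 0 0 -0.45 38" --pt "0 0 0 0 0 -0.6 38" --pt "0 0 0 0 0 -0.6 38" --pt "0 0 0 0 0 -0.6 38"

```text
t: 9.75
ee_pos: [438.1, -283.4, 146.3]
orientation: [-2.628, -1.718, 0.001]
ft_force: [-0.3, -0.4, -5.4]
width: 43.8
grasp_force: 30.0
```

Run:
```python
from h import *
plan((612,70,150),75.7)
print(ctrl.get_obs()['grasp_force'])
```

```text
turn [-0.0013 -0.0004 -0.109 ] shift [ 1.9675  0.0868 -0.0177] yaw now 66.33 ee [ 438.1 -283.4  146.3] q [-0.6   0.38  1.91 -0.    0.85 -0.18] t 9.75 F [-0.3 -0.4 -5.4] w 43.8
29.999269545078278
```

Emit:
servo_tool --pt "0 0 -0.02 0.2 0 0 38" --pt "0 0 -0.04 0.4 0.02 0 38" --pt "0 0 -0.06 0.6 0.04 0 38" --pt "0 0 -0.08 0.8 0.05 0 38" --pt "0 0 -0.109 1 0.05 0 38" --pt "0 0 -0.109 1 0.05 0 38"

```text
t: 10.5
ee_pos: [528.2, -102.5, 145.6]
orientation: [-2.475, -1.93, 0.003]
ft_force: [-0.8, -0.7, -3.2]
width: 43.9
grasp_force: 30.0
```

Run:
```python
from h import *
plan((607.3,80,120),75.7)
```

```text
turn [-0.0021 -0.0001  0.0024] shift [0.9816 0.1619 0.1277] yaw now 75.91 ee [ 528.2 -102.5  145.6] q [-0.21  0.4   1.88  0.    0.86  0.03] t 10.5 F [-0.8 -0.7 -3.2] w 43.9
```

Emit:
servo_tool --pt "0 0 0 0.2 0.03 0 38" --pt "0 0 0 0.4 0.06 0.05 38" --pt "0 0 0 0.6 0.1 0.1 38" --pt "0 0 0.002 0.8 0.13 0.13 38" --pt "0 0 0.002 0.98 0.16 0.13 38" --pt "0 0 0.002 0.98 0.16 0.13 38" --pt "0 0 0.002 0.98 0.16 0.13 38" --pt "0 0 0.002 0.98 0.16 0.13 38"

```text
t: 11.5
ee_pos: [607.1, 75.9, 121.0]
orientation: [-2.484, -1.922, 0.002]
ft_force: [-0.0, -0.1, -3.7]
width: 44.0
grasp_force: 30.0
```

Run:
```python
from h import *
np.set_printoptions(precision=1,suppress=True)
plan((607.3,80,42),75.7)
im,d,z=grab('top')
vv,uu=np.mgrid[:400,:640]
im,d,z=grab('scene')
save('pics/s2.png',im[150:270,310:490],4)
im,d,z=grab('wrist'); np.savez('w4.npz',im=im,d=d,**z)
X=np.linalg.inv(z['intrinsics'])@np.stack([uu.ravel(),vv.ravel(),np.ones(uu.size)])*d.ravel()
hz=(z['R'].T@(X-np.array(z['t'])[:,None]))[2].reshape(400,640)
H=cv2.cvtColor(im,cv2.COLOR_RGB2HSV)
m=((H[...,0]>10)&(H[...,0]<30)&(H[...,1]>130)&(hz>17)&(hz<31)).astype(np.uint8)
for c in cv2.findContours(m,0,2)[0]:
    if cv2.contourArea(c)>150: print(cv2.contourArea(c),cv2.minAreaRect(np.array([ray(z,u,v,24)[:2] for u,v in c[:,0]]).astype(np.float32)))
```

```text
turn [-0.  0. -0.] shift [ 0.  -0.   0.4] yaw now 75.45 ee [607.1  75.9 121. ] q [ 0.1  0.5  1.7 -0.   0.9  0.4] t 11.5 F [-0.  -0.1 -3.7] w 44.0
1483.0 ((614.065673828125, 130.52394104003906), (13.180778503417969, 69.4827651977539), 75.4209213256836)
1738.5 ((651.0046997070312, 83.88394165039062), (91.01417541503906, 16.71365737915039), 75.68425750732422)
944.0 ((840.9235229492188, 125.7427978515625), (57.76410675048828, 29.5817813873291), 76.28900146484375)
```

View pics/s2.png

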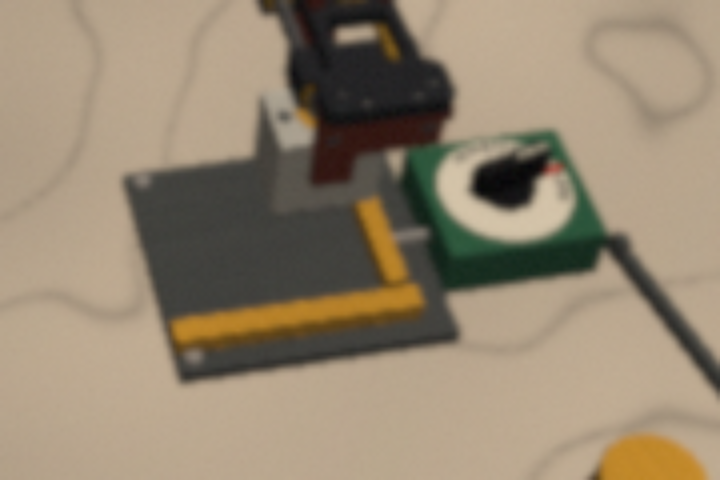

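The scene view shows the block held above the plate, with open space to the fence (300,315) and stop (383,240); the pointer is still at the red tick. Lowering.

Emit:
servo_tool --pt "0 0 0 0 0 0.15 38" --pt "0 0 0 0 0 0.3 38" --pt "0 0 0 0 0 0.38 38" --pt "0 0 0 0 0 0.4 38" --pt "0 0 0 0 0 0.4 38" --pt "0 0 0 0 0 0.4 38"

```text
t: 12.4
ee_pos: [608.7, 77.3, 42.7]
orientation: [2.483, 1.923, 0.002]
ft_force: [0.2, -0.3, -4.3]
width: 43.9
grasp_force: 30.0
```

Emit:
servo_tool --pt "0 0 0 0 0 0.01 38" --pt "0 0 0 0 0 0.015 38" --pt "0 0 0 0 0 0.015 38"

```text
t: 12.78
ee_pos: [607.8, 77.2, 38.7]
orientation: [-2.483, -1.924, 0.0]
ft_force: [-0.6, 0.0, -3.7]
width: 44.0
grasp_force: 30.0
```

Emit:
servo_tool --pt "0 0 0 0 0 0.005 38" --pt "0 0 0 0 0 0.005 38" --pt "0 0 0 0 0 0.005 38"

```text
t: 13.15
ee_pos: [608.0, 77.2, 38.2]
orientation: [2.483, 1.924, 0.0]
ft_force: [-2.8, -0.6, 4.2]
width: 44.0
grasp_force: 30.0
```

Emit:
servo_tool --pt "0 0 0 0 0 0.005 38" --pt "0 0 0 0 0 0.005 38" --pt "0 0 0 0 0 0.005 38"

```text
t: 13.52
ee_pos: [608.0, 77.2, 38.1]
orientation: [2.483, 1.924, 0.0]
ft_force: [-5.1, -0.5, 14.0]
width: 43.7
grasp_force: 30.0
```

Emit:
servo_tool --pt "0 0 0 0 0 -0.004 38" --pt "0 0 0 0.02 0.015 -0.004 38" --pt "0 0 0 0.04 0.03 -0.004 38" --pt "0 0 0 0.06 0.04 -0.004 38" --pt "0 0 0 0.06 0.04 -0.004 38"

```text
t: 14.15
ee_pos: [619.0, 86.4, 38.1]
orientation: [2.483, 1.924, 0.0]
ft_force: [-2.6, -3.2, 7.4]
width: 43.8
grasp_force: 30.0
```

Emit:
servo_tool --pt "0 0 0 0 0.005 0 38" --pt "0 0 0 0 0.01 0 38" --pt "0 0 0 0 0.01 0 38"

```text
t: 14.52
ee_pos: [619.1, 86.4, 38.1]
orientation: [-2.482, -1.923, 0.004]
ft_force: [-8.9, -0.7, 13.0]
width: 44.0
grasp_force: 30.0
```

Emit:
servo_tool --pt "0 0 0 0 0 -0.004 38" --pt "0 0 0 0.01 0 -0.004 38" --pt "0 0 0 0.015 0 -0.004 38" --pt "0 0 0 0.015 0 -0.004 38"

```text
t: 15.02
ee_pos: [621.4, 88.5, 38.2]
orientation: [2.482, 1.924, -0.001]
ft_force: [-2.0, -5.4, 1.7]
width: 43.9
grasp_force: 30.0
```

```bash
cat > st.py <<'E'
from h import *
o=ctrl.get_obs();p=np.array(o['ee_pos'])-[590.2,77.6,0];a=np.radians(-14.4);c,s=np.cos(a),np.sin(a);f=o['ft_force']
R=Ro.from_rotvec(o['orientation']).as_matrix()
print('nest xy',(c*p[0]+s*p[1]).round(1),(-s*p[0]+c*p[1]).round(1),'F nest',(c*f[0]+s*f[1]).round(1),(-s*f[0]+c*f[1]).round(1),f[2].round(1),'M',np.round(o['moment'],2),'heading',np.degrees(np.arctan2(R[1,0],R[0,0])).round(2),'tilt',R[:2,2].round(4),'z',p[2].round(1),'t',o['t'])
E
python3 st.py
```

```text
nest xy 27.6 18.3 F nest -0.7 -5.7 1.7 M [-0.96  0.32  0.08] heading 75.56 tilt [-0.0001 -0.0011] z 38.2 t 15.025
```

Emit:
servo_tool --pt "0 0 0 0 0.005 0 38" --pt "0 0 0 0 0.01 0 38" --pt "0 0 0 0 0.01 0 38"

```text
t: 15.4
ee_pos: [621.5, 88.4, 38.2]
orientation: [-2.482, -1.923, 0.005]
ft_force: [-6.5, -2.3, 7.2]
width: 43.9
grasp_force: 30.0
```

```bash
python3 st.py
```

```text
nest xy 27.7 18.2 F nest -5.7 -3.8 7.2 M [-0.41  1.31  0.16] heading 75.55 tilt [-0.0039 -0.0007] z 38.2 t 15.4
```

Emit:
servo_tool --pt "0 0 0 0.005 0 0 38" --pt "0 0 0 0.005 0 0 38" --pt "0 0 0 0.005 0 0 38"

```text
t: 15.78
ee_pos: [621.6, 88.5, 38.3]
orientation: [-2.482, -1.924, 0.007]
ft_force: [-8.0, -6.7, 8.7]
width: 44.2
grasp_force: 30.0
```

```bash
python3 st.py
```

```text
nest xy 27.7 18.4 F nest -6.0 -8.4 8.7 M [-1.23  1.43  0.07] heading 75.56 tilt [-0.0043 -0.0018] z 38.3 t 15.775
```

Emit:
servo_tool --pt "0 0 0 0.003 0.01 -0.002 38" --pt "0 0 0 0.005 0.015 -0.003 38" --pt "0 0 0 0.005 0.015 -0.003 38" --pt "0 0 0 0.005 0.015 -0.003 38"

```text
t: 16.27
ee_pos: [621.7, 88.5, 38.4]
orientation: [-2.479, -1.922, 0.015]
ft_force: [-15.9, -7.0, 14.7]
width: 43.6
grasp_force: 30.0
```

```bash
python3 st.py
python3 - <<'E'
from h import *
im,d,z=grab('wrist'); save('pics/w5.png',im)
E
```

```text
nest xy 27.8 18.4 F nest -13.6 -10.7 14.7 M [-1.17  2.72  0.18] heading 75.57 tilt [-0.0104 -0.0024] z 38.4 t 16.275
```

View pics/w5.png

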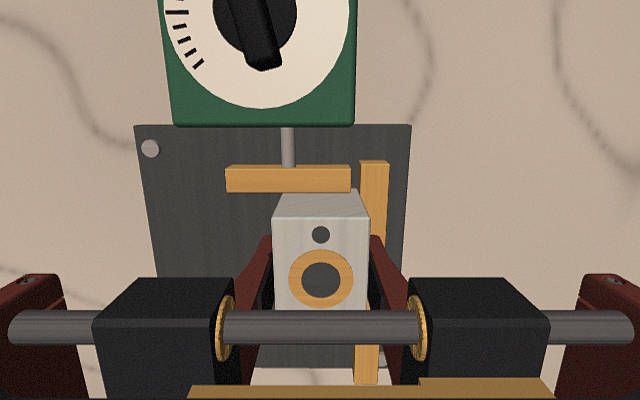

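Emit:
servo_tool --pt "0 0 0 0.003 0 -0.003 38" --pt "0 0 0 0.006 0 -0.004 38" --pt "0 0 0 0.006 0 -0.004 38" --pt "0 0 0 0.006 0 -0.004 38" --pt "0 0 0 0.006 0 -0.004 38"

```text
t: 16.95
ee_pos: [621.8, 88.7, 38.4]
orientation: [-2.48, -1.923, 0.017]
ft_force: [-14.7, -11.0, 8.6]
width: 43.9
grasp_force: 30.0
```

```bash
python3 st.py
python3 - <<'E'
from h import *
np.set_printoptions(precision=1,suppress=True)
im,d,z=grab('scene'); save('pics/s3.png',im[150:260,320:480],5)
E
```

```text
nest xy 27.8 18.6 F nest -11.5 -14.3 8.6 M [-2.1   2.47  0.1 ] heading 75.58 tilt [-0.0111 -0.0036] z 38.4 t 16.95
```

View pics/s3.png

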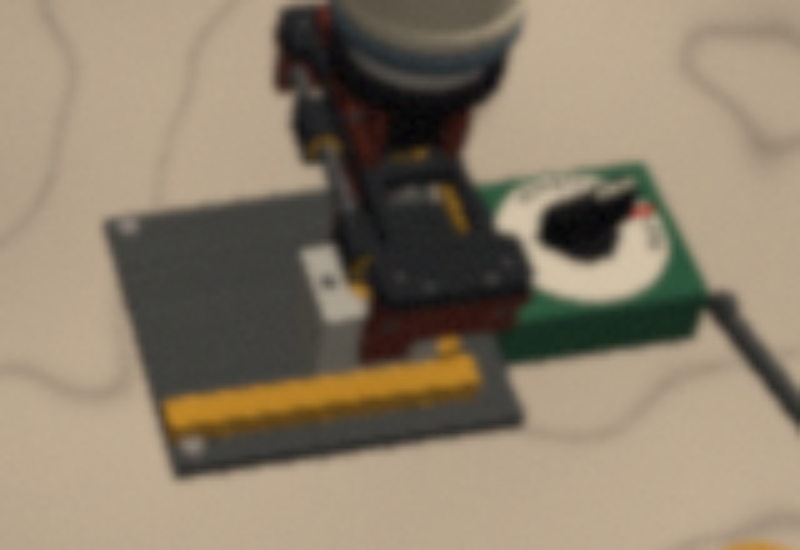

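The scene view shows the block against the fence, with the pointer still at the red tick (640,210). Forces are about 11 N on the fence, 14 N on the stop and 9 N down, with no further motion. Holding briefly, then handing in.

Emit:
servo_tool --pt "0 0 0 0 0 0 38" --pt "0 0 0 0 0 0 38" --pt "0 0 0 0 0 0 38" --pt "0 0 0 0 0 0 38" --pt "0 0 0 0 0 0 38"

```text
t: 17.62
ee_pos: [621.8, 88.6, 38.4]
orientation: [-2.48, -1.923, 0.017]
ft_force: [-13.6, -11.2, 8.6]
width: 43.9
grasp_force: 30.0
```

```bash
python3 st.py; python3 -c "
from workcell import ctrl
print(ctrl.close_job())"
```

```text
nest xy 27.8 18.5 F nest -10.4 -14.2 8.6 M [-2.08  2.49  0.11] heading 75.58 tilt [-0.0111 -0.0037] z 38.4 t 17.625
the job is handed in; nothing more can be done
None
```

I handed the job in at about 17.6 s: the pointer is at the red mark, and the block is still gripped and pressed with about 10 N toward the fence and 14 N toward the side stop; the hand-in returned no verdict.

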